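# Scrap the snapped probe, then hold a good one on the test spot

## Robot

A 6-joint arm with a two-finger parallel gripper is mounted at the origin on the work surface. World frame = base frame: x ahead of the robot, y to its left, z up, the work surface at z = 0. Lengths are in m, angles in rad, forces in N, time in s.
With the tool pointing down it reaches from about 0.35 to 0.85 m from the base axis. Payload 8.1 kg.
Tool frame: the origin (TCP) lies midway between the tips of the shut fingers; the grasp point (between the pads) lies 19 mm behind it; z points along the fingers, y is the direction in which the jaws open and shut (so a half turn about z gives the same grasp; the last joint's range is limited). The gripper opens to 93 mm and grips with 3 to 60 N. Pads are 15 mm wide; open, the fingers measure 128 mm over their backs; the gripper's body (75 mm by 188 mm) begins 65 mm behind the grasp point.
Start: joints at [-1.372, 0.13, 1.488, -0, 1.523, -0.085], TCP at [0.168, -0.576, 0.219] pointing down, gripper open.
Joint ranges: [-2.96, 2.96], [-0.89, 2.26], [0.02, 2.5], [-1.34, 4.48], [0, 2.73], [-2.66, 2.66]. Speed limits (rad/s): [2.39, 2.39, 2.79, 3.14, 3.14, 3.14].

## Interface

Orientations are given as a rotation vector (axis times angle).
In Python, from plant import robot gives the robot as it stands. The module is installed in compiled form; this text tells all that it offers.
- The arm moves only by the shell command python3 -m pendant 'ROWS' [FORCE]. ROWS is JSON, a list of rows, each an object with "translation": the shift along the tool's x, y, z in mm, a list of three; "twist": the turn, a rotation vector about the tool's x, y, z in rad, a list of three; "grip": the opening, from -1 (shut) to 1 (fully open). A call has exactly 10 rows; each row shifts and turns the pose as measured when the row begins, along the tool's axes as they then stand; what a row does not reach is not made up. A row lasts 1/10 s, in which the tool goes at most 50 mm and 8.59 degrees, less where a joint would pass 70% of its speed; a pose out of reach is approached as far as the arm can. A call is refused whole if a number of a shift passes 50 or a number of a turn 0.15, either way. A call with a gripper value outside its range is refused whole. The fingers move at their own pace and stop on an object; FORCE is the grip in N (left out, the last holds). Time passes only in rows, so rows that do not move let the fingers close, or fill a call up. It gives the time, the measured TCP pose, the force and the opening at its end, in the units of the state.
- robot.read_state(): the state, without advancing time (a new reading comes with each control period).
- robot.read_camera(name): name is "scene" or "top"; returns (picture, depth): 384x512x3 uint8, red, green, blue; 384x512 float32, m along the optical axis (not along the pixel's ray), 0 where there is no reading.
- robot.camera_info(name): a dict with "vertical_fov" (degrees; the focal length in pixels is half the picture's height over the tangent of half this angle, whatever the lens; pixels are square), "cx", "cy" (the principal point, pixels), "D" ([k1, k2, p1, p2, k3] as OpenCV has them; the pictures are not rectified), "cam_to_world" (4x4, takes a point from camera to world coordinates). Camera axes: x right, y up, looking along -z (the intrinsics and any distortion apply to the point x, -y, -z); pixel columns grow to the right and rows downward; lengths in m; the calibration is good to about 2 mm. A picture is of the moment at which its call begins. camera_info takes no time and is no camera call.
- robot.close_job(): hands the job in, once; it reports no verdict.
The state is a dict: "t": time; "q": joint angles; "dq": joint speeds; "joint_torque": joint torques, N m; "tool_pos": TCP position; "orientation": TCP orientation; "force": force on the tool from outside, world axes, zero at the start; "wrist_torque": the same for the moment, N m; "opening": finger opening in m.
Only numpy, scipy, OpenCV 4.12 (cv2) and the standard library are available. Lean on these libraries where they do the work, as an engineer would, in place of code of your own. Each camera call takes 0.05 s, during which the arm holds its last target. There are 200 camera calls.

## Task

One of the three hand probes in the wooden rack has a shaft that has snapped off short: put that one in the cardboard scrap tray and let go of it. Then take either of the two whole probes and hold its tip on the middle of the sprung test spot, the framed disc on the sloping panel, with the probe square to the panel, pressing lightly so that the disc sinks about half way and is never jammed against its stop. Finish while still gripping the probe and holding it there; leave the other whole probe in the rack and the tape roll, battery and screwdriver alone.

Things in the scene. Friction and masses are not known exactly. Their poses are not given: they have to be found in the camera images.
- rack: Fixed light-wood probe rack, 90 x 250 mm, 110 mm high: a 10 mm thick top plate (underside at 100 mm, 70 mm deep) on two end walls, open at front and back. Three 17 mm through holes in a row along its y axis, at y = -80, 0 and +80 mm, x = 0. Origin: centre of its underside on the bench, z up.
- probe_a: Whole hand probe, hanging upright in one of the rack's holes. Grey square head 24 x 24 mm, 4 to 44 mm above the origin; collar 30 mm across, 4 mm thick, resting on the rack; 14 mm steel shaft tapering to a blunt 7 mm tip 85 mm below the origin. Origin: on the axis, collar's underside. z from tip to head, x and y square to the head's faces. About 90 g. It must rise 90 mm to leave the rack.
- probe_a_tip (a point): The middle of probe_a's tip, on its axis, 85 mm below its origin; axes as the probe's.
- probe_b: A second whole probe, identical to probe_a, in another hole of the rack.
- probe_b_tip (a point): The middle of probe_b's tip, on its axis, 85 mm below its origin; axes as the probe's.
- probe_c: The snapped probe, in the remaining hole: the same head and collar, but its 14 mm shaft is broken off short and blunt, only 45 mm below the collar (the whole ones reach 85 mm; seen under the rack's plate from in front or behind). Origin and axes as probe_a. About 70 g.
- tray: Fixed open cardboard scrap tray, 190 (x) x 170 (y) mm outside, 45 mm high, walls and floor 5 mm. Origin: centre of its underside, z up.
- stand: Fixed test stand, footprint 160 x 130 mm: a flat aluminium panel on a black base, sloping at 25 degrees, low (about 40 mm) at its -x edge, high (about 110 mm) at +x: the panel's normal leans 25 degrees from vertical towards the stand's own -x. The panel's middle, where the test spot is, lies 75 mm above the origin. Origin: centre of the underside, z up. Yaw within 0.4 rad of 0.
- test_spot (a joint): How far the sprung test spot is pushed in, in m: 0 standing out, 0.012 on its stop. Spring 500 N/m with a light preload: it starts to move at about 0.3 N, and takes about 3 N half way in (0.006) and 6 N at the stop.
- test_spot_top (a point): The middle of the test spot's top face, moving with it: a round steel disc 28 mm across in the middle of the sloping panel, inside a dark square steel frame (52 mm outside, 42 mm inside, 4 mm high). Pushed out, its face is 14 mm above the panel. z is the panel's normal, pointing out of it (tilted 25 degrees); x runs up the slope, y is level.
- tape_roll: Bystander: loose cardboard tape roll, 90 mm across, 24 mm high, lying flat. Origin: centre of its underside.
- battery: Bystander: loose black and grey tool battery, 75 x 110 mm, 66 mm high. Origin: centre of its underside.
- screwdriver: Bystander: loose screwdriver, about 200 mm long, lying flat on the bench beyond the rack.
Mind the look-alikes: they are no part of the job. Leave any purple or turquoise look-alike of the probe_a alone. What is shaped like the stand but blue is not meant.

How it is judged:
On the way, in this order (a step that is already met when the one before it is completed fails the run):
1. the snapped probe is in the scrap tray, let go (x of probe_c in the frame of tray between -0.095 and 0.095 m and y of probe_c in the frame of tray between -0.085 and 0.085 m and z of probe_c in the frame of tray below 0.09 m and contact force between the fingers and probe_c below 0.1 N and linear speed of probe_c below 0.05 m/s), for 0.2 s.
2. a whole probe is lifted out of the rack in the gripper (((contact force between the fingers and probe_a above 1 N and height (world z) of probe_a above 0.15 m and contact force between probe_a and rack below 0.1 N) or (contact force between the fingers and probe_b above 1 N and height (world z) of probe_b above 0.15 m and contact force between probe_b and rack below 0.1 N))), for 0.1 s.
At the end, for the whole second after the job is handed in: Snapped probe at rest in the tray, let go; a whole probe gripped, tip within 9 mm of the spot's middle, within 8 degrees of the panel's normal, pushing 0.7-9 N, spot 2.5-9.5 mm in; other whole probe in its hole (moved < 10 mm), bystanders moved < 30 mm (all of step 1 and value of joint test_spot between 0.0025 and 0.0095 m and ((contact force between the fingers and probe_a above 1 N and contact force between probe_a and stand between 0.7 and 9 N and distance between probe_a_tip and test_spot_top below 0.009 m and angle between the z axis of probe_a and the z axis of test_spot_top, either way round below 0.14 rad and contact force between probe_a and rack below 0.1 N and distance of probe_b from where it was at the start of the episode below 0.01 m) or (contact force between the fingers and probe_b above 1 N and contact force between probe_b and stand between 0.7 and 9 N and distance between probe_b_tip and test_spot_top below 0.009 m and angle between the z axis of probe_b and the z axis of test_spot_top, either way round below 0.14 rad and contact force between probe_b and rack below 0.1 N and distance of probe_a from where it was at the start of the episode below 0.01 m)) and distance of each of tape_roll, battery, screwdriver from where it was at the start of the episode below 0.03 m); the arm keeps its last pose, push and grip.
It fails at once if the test spot is jammed hard against its stop (over 15 N) (contact force between any of probe_a, probe_b and stand above 15 N).
It fails at once if the tape roll is disturbed (distance of tape_roll from where it was at the start of the episode above 0.03 m).
It fails at once if the battery is disturbed (distance of battery from where it was at the start of the episode above 0.03 m).
It fails at once if the screwdriver is disturbed (distance of screwdriver from where it was at the start of the episode above 0.03 m).
It also fails if it takes over 48 s, if anything falls off the work surface, if the arm or the gripper's body presses on something with over 40 N, if the wrist force passes 120 N, or if a joint passes its speed limit or range.

## Working session

There is one attempt and no reset: what is moved stays moved. The work goes in short steps, Python scripts to look and compute and a shell command to move; the robot and the scene stay as the last step left them, time stands still between calls to the robot, and variables do not carry over. Pictures are saved under pics/ and viewed, about 8 in all and at most 12, crops included, and the job is handed in when it is done.

```bash
mkdir -p pics
cat > h.py <<'E'
import numpy as np, cv2
from plant import robot
from scipy.spatial.transform import Rotation as R
def cam(n):
    im,d=robot.read_camera(n); i=robot.camera_info(n)
    f=192/np.tan(np.radians(i["vertical_fov"])/2)
    K=np.array([[f,0,i["cx"]],[0,f,i["cy"]],[0,0,1]])
    return im,d,K,np.array(i["D"],float),np.array(i["cam_to_world"])
def cloud(d,K,D,T):
    v,u=np.mgrid[0:384,0:512]
    p=cv2.undistortPoints(np.stack([u.ravel(),v.ravel()],1).astype(np.float64)[:,None],K,D)[:,0]
    z=d.ravel(); P=np.stack([p[:,0]*z,-p[:,1]*z,-z],1)@T[:3,:3].T+T[:3,3]
    P[z==0]=np.nan
    return P.reshape(384,512,3)
def save(n,im): cv2.imwrite("pics/"+n,cv2.cvtColor(im,cv2.COLOR_RGB2BGR))
E
python3 - <<'E'
from h import *
for n in("scene","top"):
    im,d,K,D,T=cam(n); save(n+"0.png",im); np.savez(n+"0.npz",im=im,P=cloud(d,K,D,T)); print(n,K[0,0],D,T.round(3).tolist())
s=robot.read_state(); print(s)
E
```

```text
scene 410.40355254923566 [0.01306915 0.         0.         0.         0.        ] [[-0.694, -0.406, 0.594, 1.215], [0.72, -0.38, 0.581, 0.784], [-0.01, 0.831, 0.556, 0.73], [0.0, 0.0, 0.0, 1.0]]
top 397.8160939996777 [0.02747976 0.         0.         0.         0.        ] [[-0.013, 0.997, -0.08, 0.453], [-1.0, -0.012, 0.015, 0.11], [0.014, 0.08, 0.997, 1.309], [0.0, 0.0, 0.0, 1.0]]
{'t': 0.1, 'q': array([-1.37236883e+00,  1.31070121e-01,  1.48917467e+00, -8.79145408e-06,
        1.52297709e+00, -8.53944989e-02]), 'dq': array([-0.00026493, -0.00077915, -0.00161711,  0.00019328, -0.00011013,
       -0.00035896]), 'joint_torque': array([ 1.53293964e-03, -5.61343038e+01, -4.93094087e+01,  7.70196319e-02,
        2.91109085e-02, -2.12923533e-05]), 'tool_pos': array([ 0.16793728, -0.57549068,  0.21769925]), 'orientation': array([-3.10840198e+00, -4.44102337e-01,  1.58248185e-04]), 'force': array([0.59704819, 0.0043971 , 0.12819554]), 'wrist_torque': array([-0.04928852,  0.00861755,  0.03019804]), 'opening': 0.09283572338508324}
```

View pics/scene0.png

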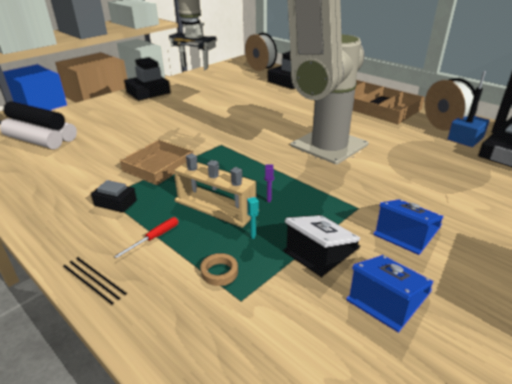

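View pics/top0.png

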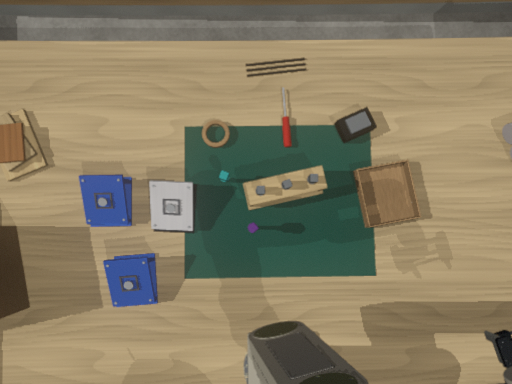

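The scene shows the rack (scene ~215,190; top ~285,187), the tray (top 387,195), the white stand (top 172,206), and the purple and turquoise look-alikes (top 253,228 and 224,176). I'll enlarge the rack to find the snapped shaft and measure poses.

Run:
```python
from h import *
s=np.load("scene0.npz");t=np.load("top0.npz")
a=cv2.resize(s["im"][145:245,165:285],None,fx=5,fy=5,interpolation=cv2.INTER_CUBIC); save("rack.png",a)
P=t["P"];im=t["im"]
def reg(n,u0,u1,v0,v1,zl,zh,Q=P):
    q=Q[v0:v1,u0:u1].reshape(-1,3); q=q[(q[:,2]>zl)&(q[:,2]<zh)]
    (c,sz,an)=cv2.minAreaRect((q[:,:2]*1000).astype(np.float32)); print(n,len(q),q.mean(0).round(4),np.round(c,1),np.round(sz,1),round(an,1))
    return q
reg("plate",235,335,160,215,.098,.113)
for n,(u,v) in dict(h1=(261,190),h2=(286,184),h3=(313,179)).items(): reg(n,u-10,u+10,v-10,v+10,.140,.17)
reg("tray",350,425,155,235,.035,.055)
q=reg("stand",145,200,170,240,.03,.2)
A=np.c_[q[:,:2],np.ones(len(q))]; w=np.ones(len(q),bool)
for _ in range(6):
    c=np.linalg.lstsq(A[w],q[w,2],rcond=None)[0]; r=q[:,2]-A@c; w=abs(r)<.004
n=np.array([-c[0],-c[1],1]);n/=np.linalg.norm(n);print("n",n,np.degrees(np.arccos(n[2])),"yaw",np.arctan2(-n[1],-n[0]),w.sum(),"off panel")
qq=q[w]; print(np.round(cv2.minAreaRect((qq[:,:2]*1000).astype(np.float32))[:2],1))
print("disc px",P[204:211,168:176].reshape(-1,3).mean(0), "resid", (P[207,172,2]-np.r_[P[207,172,:2],1]@c))
reg("turq",215,235,165,185,.06,.3);reg("purp",243,263,218,238,.06,.3)
for n,u0,u1,v0,v1 in(("tape",195,240,112,150),("batt",332,380,100,145)): reg(n,u0,u1,v0,v1,.012,.1)
save("spot.png",cv2.resize(im[175:238,145:200],None,fx=8,fy=8,interpolation=cv2.INTER_CUBIC))
```

```text
plate 1212 [ 0.5652 -0.0152  0.1104] [566.  -14.3] [ 70.6 242.9] 11.8
h1 74 [0.5489 0.066  0.1544] [548.9  65.5] [22.8 23.7] 0.3
h2 71 [ 0.5663 -0.0122  0.1549] [566.4 -12.4] [23.8 23.8] 19.5
h3 80 [ 0.5818 -0.0929  0.154 ] [582.4 -93.2] [23.7 23.2] 88.1
tray 481 [ 0.5437 -0.3499  0.0441] [ 542.9 -347.3] [189.6 170.9] 10.2
stand 2079 [0.5109 0.3371 0.0783] [509.5 339. ] [130.8 148. ] 86.7
n [-0.4192442   0.02669464  0.90748096] 24.840472144257184 yaw -0.06358741737122765 1685 off panel
[[508.4 339.1]
 [130.1 146.2]]
disc px [nan nan nan] resid 0.016704232963359378
turq 88 [0.5939 0.1727 0.1223] [595.4 173.3] [25.7 26. ] 82.9
purp 79 [0.4396 0.0901 0.1242] [439.2  89.2] [28. 28.] 44.6
tape 316 [0.7469 0.2055 0.0243] [747.3 204.8] [89.3 85.3] 0.2
batt 887 [ 0.7638 -0.2483  0.0551] [ 769.1 -253.5] [ 77.8 112.5] 23.5
```

View pics/rack.png

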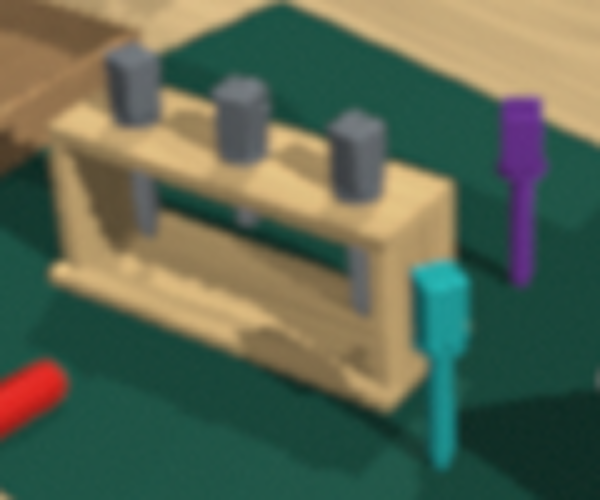

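View pics/spot.png

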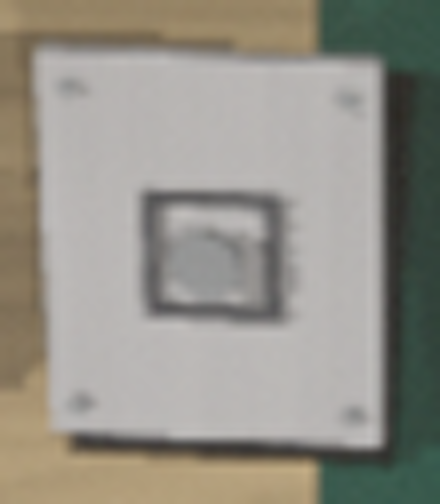

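The middle probe (crop 245,215) shows only a short stub, so it is the snapped one; the disc sits at the middle of the panel. Next I work out the spot and the first move.

```bash
cat >> h.py <<'E'
def goal(pos,Rg):
    "shift in tool axes (mm) after turning, and turn (rotvec, tool axes)"
    s=robot.read_state(); R0=R.from_rotvec(s["orientation"]); d=np.array(pos)-s["tool_pos"]
    print("t",round(s["t"],2),"pos",s["tool_pos"].round(4),"F",s["force"].round(2),"open",round(s["opening"],4),"q",s["q"].round(2))
    tw=(R0.inv()*Rg).as_rotvec()
    print(" twist",tw.round(3),"shift now-axes",(R0.inv().apply(d)*1000).round(1),"goal-axes",(Rg.inv().apply(d)*1000).round(1))
def frame(z,y):
    "tool with z along z, y near y"
    z=np.array(z,float);z/=np.linalg.norm(z);y=np.array(y,float);y=y-z*(y@z);y/=np.linalg.norm(y)
    return R.from_matrix(np.c_[np.cross(y,z),y,z])
yaw=0.208; RX=np.array([np.cos(yaw),np.sin(yaw),0]); DOWN=frame([0,0,-1],RX); DOWN2=frame([0,0,-1],-RX)
E
python3 - <<'E'
from h import *
P=np.load("top0.npz")["P"]
q=P[170:240,145:200].reshape(-1,3); q=q[q[:,2]>.03]
th=np.radians(25); ya=-.062; n=np.array([-np.sin(th)*np.cos(ya),-np.sin(th)*np.sin(ya),np.cos(th)]); 
c=np.array([.5084,.3391,0]); h=(q-c)@n; hp=np.median(h[abs(h-np.median(h))<.004])
print("panel z mid",hp/n[2], "top edge/low edge z", q[:,2].min(),q[:,2].max())
m=((h-hp)>.009)&((h-hp)<.02)
print("disc",m.sum(),q[m].mean(0),np.median(h[m]-hp)); 
print("pred",c+[0,0,hp/n[2]]+n*.014)
for G in(DOWN,DOWN2): goal([.566,-.013,.218],G)
print(R.from_rotvec(robot.read_state()["orientation"]).as_matrix().round(3))
E
```

```text
panel z mid 0.07693988615123239 top edge/low edge z 0.03824177107969873 0.11443164260302119
disc 61 [0.5024662  0.3395316  0.08931202] 0.01362782867216071
pred [0.50249471 0.3394666  0.0896282 ]
t 0.1 pos [ 0.1679 -0.5755  0.2177] F [0.6  0.   0.13] open 0.0928 q [-1.37  0.13  1.49 -0.    1.52 -0.09]
 twist [-1.000e-03 -1.000e-03 -1.495e+00] shift now-axes [ 5.396e+02 -4.285e+02  5.000e-01] goal-axes [ 4.682e+02  5.056e+02 -3.000e-01]
t 0.1 pos [ 0.1679 -0.5755  0.2177] F [0.6  0.   0.13] open 0.0928 q [-1.37  0.13  1.49 -0.    1.52 -0.09]
 twist [-1.000e-03  1.000e-03  1.647e+00] shift now-axes [ 5.396e+02 -4.285e+02  5.000e-01] goal-axes [-4.682e+02 -5.056e+02 -3.000e-01]
[[ 0.96   0.28  -0.   ]
 [ 0.28  -0.96   0.002]
 [ 0.    -0.002 -1.   ]]
```

```bash
python3 -m pendant '[{"translation":[50,0,0],"twist":[0,0,-0.09],"grip":1},{"translation":[50,0,0],"twist":[0,0,-0.09],"grip":1},{"translation":[50,0,0],"twist":[0,0,-0.09],"grip":1},{"translation":[50,0,0],"twist":[0,0,-0.09],"grip":1},{"translation":[50,0,0],"twist":[0,0,-0.09],"grip":1},{"translation":[50,0,0],"twist":[0,0,-0.09],"grip":1},{"translation":[50,0,0],"twist":[0,0,-0.09],"grip":1},{"translation":[50,0,0],"twist":[0,0,-0.09],"grip":1},{"translation":[50,0,0],"twist":[0,0,-0.09],"grip":1},{"translation":[0,0,0],"twist":[0,0,0],"grip":1}]'; python3 -c "
from h import *
goal([.566,-.013,.218],DOWN)"
```

```text
t: 1.1
tool_pos: [0.5168, -0.3065, 0.2113]
orientation: [-2.652, -1.664, 0.001]
force: [-0.0, -0.3, -0.3]
opening: 0.0928
t 1.1 pos [ 0.5168 -0.3065  0.2113] F [-0.05 -0.27 -0.29] open 0.0928 q [-0.62  0.15  1.48  0.    1.52 -0.17]
 twist [-0.007 -0.008 -0.658] shift now-axes [285.7 -83.4  -4.3] goal-axes [277.  108.8  -6.7]
```

```bash
python3 -m pendant '[{"translation":[48,2,-1],"twist":[0,0,-0.11],"grip":1},{"translation":[48,2,-1],"twist":[0,0,-0.11],"grip":1},{"translation":[48,2,-1],"twist":[0,0,-0.11],"grip":1},{"translation":[48,2,-2],"twist":[0,0,-0.11],"grip":1},{"translation":[48,2,-2],"twist":[0,0,-0.11],"grip":1},{"translation":[48,2,-2],"twist":[0,0,-0.11],"grip":1},{"translation":[0,0,0],"twist":[0,0,0],"grip":1},{"translation":[0,0,0],"twist":[0,0,0],"grip":1},{"translation":[0,0,0],"twist":[0,0,0],"grip":1},{"translation":[0,0,0],"twist":[0,0,0],"grip":1}]'; python3 -c "
from h import *
goal([.566,-.013,.120],DOWN)"
```

```text
t: 2.1
tool_pos: [0.5731, -0.0276, 0.2174]
orientation: [-1.945, -2.446, 0.002]
force: [-0.3, -0.4, -0.1]
opening: 0.0928
t 2.1 pos [ 0.5731 -0.0276  0.2174] F [-0.26 -0.44 -0.11] open 0.0928 q [-0.14  0.07  1.55  0.01  1.53 -0.37]
 twist [-0.011 -0.012  0.019] shift now-axes [14.7 -2.5 97.6] goal-axes [15.7 -3.9 97.4]
```

```bash
python3 -m pendant '[{"translation":[8,-2,0],"twist":[-0.006,-0.006,0.01],"grip":1},{"translation":[8,-2,0],"twist":[-0.006,-0.006,0.01],"grip":1},{"translation":[0,0,20],"twist":[0,0,0],"grip":1},{"translation":[0,0,20],"twist":[0,0,0],"grip":1},{"translation":[0,0,20],"twist":[0,0,0],"grip":1},{"translation":[0,0,15],"twist":[0,0,0],"grip":1},{"translation":[0,0,10],"twist":[0,0,0],"grip":1},{"translation":[0,0,0],"twist":[0,0,0],"grip":1},{"translation":[0,0,0],"twist":[0,0,0],"grip":1},{"translation":[0,0,0],"twist":[0,0,0],"grip":1}]' 15; python3 -c "
from h import *
goal([.566,-.013,.120],DOWN)"
```

```text
t: 3.1
tool_pos: [0.5654, -0.0152, 0.1317]
orientation: [1.993, 2.42, 0.004]
force: [1.1, 0.6, 0.4]
opening: 0.0931
t 3.1 pos [ 0.5654 -0.0152  0.1317] F [1.1  0.63 0.42] open 0.0931 q [-0.12  0.09  1.69 -0.    1.35 -0.31]
 twist [ 0.006  0.004 -0.015] shift now-axes [ 2.   1.  11.7] goal-axes [ 2.   1.1 11.7]
```

```bash
python3 -m pendant '[{"translation":[2,1,6],"twist":[0.005,0.004,-0.015],"grip":1},{"translation":[0,0,5],"twist":[0,0,0],"grip":1},{"translation":[0,0,0],"twist":[0,0,0],"grip":-1},{"translation":[0,0,0],"twist":[0,0,0],"grip":-1},{"translation":[0,0,0],"twist":[0,0,0],"grip":-1},{"translation":[0,0,0],"twist":[0,0,0],"grip":-1},{"translation":[0,0,0],"twist":[0,0,0],"grip":-1},{"translation":[0,0,0],"twist":[0,0,0],"grip":-1},{"translation":[0,0,0],"twist":[0,0,0],"grip":-1},{"translation":[0,0,0],"twist":[0,0,0],"grip":-1}]' 15
python3 - <<'E'
from h import *
goal([.566,-.013,.120],DOWN)
im,*_=cam("scene"); save("g1.png",cv2.resize(im[95:245,140:300],None,fx=4,fy=4))
E
```

```text
t: 4.1
tool_pos: [0.568, -0.0131, 0.1225]
orientation: [1.975, 2.438, 0.005]
force: [-0.1, -1.0, -0.3]
opening: 0.0336
t 4.1 pos [ 0.568  -0.0131  0.1225] F [-0.11 -0.96 -0.26] open 0.0336 q [-0.11  0.11  1.69  0.    1.34 -0.32]
 twist [0.005 0.001 0.001] shift now-axes [ 0.5 -1.9  2.5] goal-axes [ 0.5 -1.9  2.5]
```

View pics/g1.png

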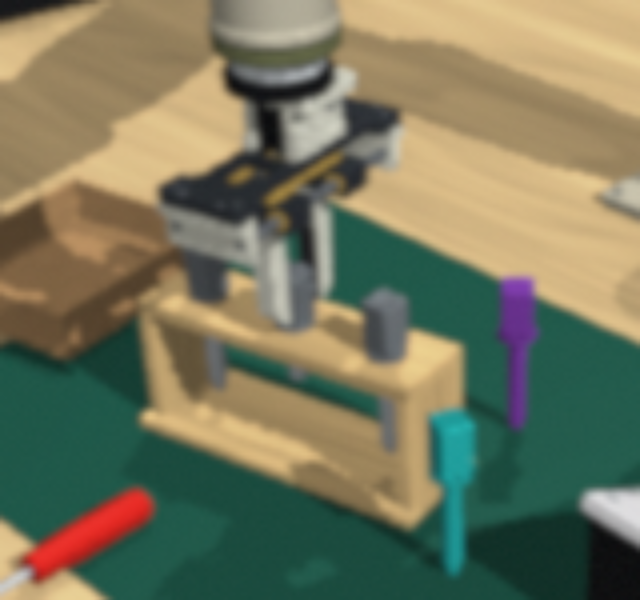

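The jaws straddle the middle head (crop 290,290), at opening 33.6 mm; possibly still closing.

```bash
python3 -m pendant '[{"translation":[0,0,0],"twist":[0,0,0],"grip":-1},{"translation":[0,0,0],"twist":[0,0,0],"grip":-1},{"translation":[0,0,0],"twist":[0,0,0],"grip":-1},{"translation":[0,0,0],"twist":[0,0,0],"grip":-1},{"translation":[0,0,0],"twist":[0,0,0],"grip":-1},{"translation":[0,0,-10],"twist":[0,0,0],"grip":-1},{"translation":[0,0,-20],"twist":[0,0,0],"grip":-1},{"translation":[0,0,-30],"twist":[0,0,0],"grip":-1},{"translation":[0,0,-40],"twist":[0,0,0],"grip":-1},{"translation":[0,0,-40],"twist":[0,0,0],"grip":-1}]' 15
python3 - <<'E'
from h import *
c=np.cos(.178);s=np.sin(.178)
goal([.545,-.345,.20],DOWN)
E
```

```text
t: 5.15
tool_pos: [0.5638, -0.013, 0.2611]
orientation: [-1.975, -2.437, 0.005]
force: [-0.0, -0.1, 0.4]
opening: 0.0245
t 5.15 pos [ 0.5638 -0.013   0.2611] F [-0.04 -0.06  0.38] open 0.0245 q [-0.11  0.02  1.52  0.    1.6  -0.32]
 twist [-0.006 -0.002  0.001] shift now-axes [-321.   -86.9   60.9] goal-axes [-320.9  -87.    61.1]
```

```bash
python3 -m pendant '[{"translation":[-45,-12,0],"twist":[0,0,0],"grip":-1},{"translation":[-45,-12,0],"twist":[0,0,0],"grip":-1},{"translation":[-45,-12,0],"twist":[0,0,0],"grip":-1},{"translation":[-45,-12,0],"twist":[0,0,0],"grip":-1},{"translation":[-45,-12,0],"twist":[0,0,0],"grip":-1},{"translation":[-45,-12,0],"twist":[0,0,0],"grip":-1},{"translation":[-45,-12,10],"twist":[0,0,0],"grip":-1},{"translation":[-15,-6,40],"twist":[0,0,0],"grip":-1},{"translation":[0,0,40],"twist":[0,0,0],"grip":-1},{"translation":[0,0,0],"twist":[0,0,0],"grip":-1}]'
python3 - <<'E'
from h import *
goal([.545,-.345,.07],DOWN)
E
```

```text
t: 6.15
tool_pos: [0.5503, -0.3697, 0.1902]
orientation: [1.961, 2.429, 0.009]
force: [0.2, 0.9, -1.2]
opening: 0.0238
t 6.15 pos [ 0.5503 -0.3697  0.1902] F [ 0.24  0.93 -1.18] open 0.0238 q [-0.67  0.29  1.36  0.01  1.47 -0.89]
 twist [0.017 0.012 0.005] shift now-axes [ 26.7  -2.  119.9] goal-axes [ 2.530e+01 -1.000e-01  1.202e+02]
```

```bash
python3 -m pendant '[{"translation":[25,0,20],"twist":[0.01,0.01,0],"grip":-1},{"translation":[0,0,35],"twist":[0,0,0],"grip":-1},{"translation":[0,0,35],"twist":[0,0,0],"grip":-1},{"translation":[0,0,20],"twist":[0,0,0],"grip":-1},{"translation":[0,0,5],"twist":[0,0,0],"grip":-1},{"translation":[0,0,0],"twist":[0,0,0],"grip":-1},{"translation":[0,0,0],"twist":[0,0,0],"grip":0},{"translation":[0,0,0],"twist":[0,0,0],"grip":0},{"translation":[0,0,0],"twist":[0,0,0],"grip":0},{"translation":[0,0,0],"twist":[0,0,0],"grip":0}]'
python3 - <<'E'
from h import *
goal([.545,-.345,.22],DOWN)
E
```

```text
t: 7.15
tool_pos: [0.5557, -0.3481, 0.0953]
orientation: [1.952, 2.427, 0.009]
force: [0.0, 0.7, -1.3]
opening: 0.0454
t 7.15 pos [ 0.5557 -0.3481  0.0953] F [ 0.    0.73 -1.29] open 0.0454 q [-0.64  0.33  1.48  0.    1.3  -0.86]
 twist [0.022 0.018 0.008] shift now-axes [   3.1   -7.1 -124.9] goal-axes [   5.2   -9.8 -124.7]
```

```bash
python3 -m pendant '[{"translation":[0,0,0],"twist":[0,0,0],"grip":1},{"translation":[0,0,-20],"twist":[0,0,0],"grip":1},{"translation":[0,0,-40],"twist":[0,0,0],"grip":1},{"translation":[0,0,-40],"twist":[0,0,0],"grip":1},{"translation":[0,0,-40],"twist":[0,0,0],"grip":1},{"translation":[0,0,-10],"twist":[0,0,0],"grip":1},{"translation":[0,0,0],"twist":[0,0,0],"grip":1},{"translation":[0,0,0],"twist":[0,0,0],"grip":1},{"translation":[0,0,0],"twist":[0,0,0],"grip":1},{"translation":[0,0,0],"twist":[0,0,0],"grip":1}]'
python3 - <<'E'
from h import *
goal([.549,.0655,.22],DOWN)
im,*_=cam("scene"); save("g2.png",im[80:280,60:340].repeat(2,0).repeat(2,1))
im,d,K,D,T=cam("top");np.savez("top1.npz",im=im,P=cloud(d,K,D,T))
E
```

```text
t: 8.15
tool_pos: [0.5494, -0.345, 0.2453]
orientation: [1.958, 2.432, 0.008]
force: [-0.4, 0.4, 0.4]
opening: 0.0926
t 8.15 pos [ 0.5494 -0.345   0.2453] F [-0.35  0.38  0.4 ] open 0.0926 q [-0.64  0.23  1.33  0.    1.56 -0.86]
 twist [0.016 0.012 0.007] shift now-axes [401.5  86.8  21.9] goal-axes [401.8  84.4  25.3]
```

View pics/g2.png

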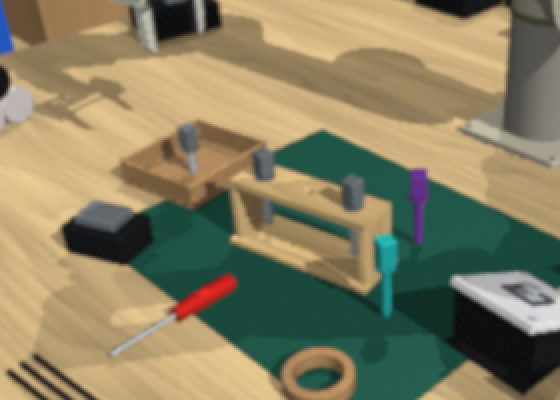

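The snapped probe stands in the tray (crop 190,145), released; the rack keeps the two whole ones. On to the +y whole probe.

```bash
python3 -m pendant '[{"translation":[40,8,0],"twist":[0.008,0.006,0],"grip":1},{"translation":[45,9,0],"twist":[0.008,0.006,0],"grip":1},{"translation":[45,9,0],"twist":[0,0,0],"grip":1},{"translation":[45,9,0],"twist":[0,0,0],"grip":1},{"translation":[45,9,0],"twist":[0,0,0],"grip":1},{"translation":[45,9,0],"twist":[0,0,0],"grip":1},{"translation":[45,9,0],"twist":[0,0,0],"grip":1},{"translation":[45,9,0],"twist":[0,0,0],"grip":1},{"translation":[40,9,0],"twist":[0,0,0],"grip":1},{"translation":[0,0,0],"twist":[0,0,0],"grip":1}]'
python3 - <<'E'
from h import *
goal([.549,.0655,.122],DOWN)
q=np.load("top1.npz")["P"][150:240,345:430].reshape(-1,3);q=q[(q[:,2]>.06)&(q[:,2]<.15)];print(len(q),q.mean(0),q[:,2].max())
E
```

```text
t: 9.25
tool_pos: [0.5386, 0.0721, 0.2355]
orientation: [-1.968, -2.432, 0.007]
force: [-0.0, 0.2, -0.5]
opening: 0.0926
t 9.25 pos [0.5386 0.0721 0.2355] F [-0.01  0.24 -0.46] open 0.0926 q [ 0.03 -0.02  1.61  0.01  1.56 -0.18]
 twist [-0.012 -0.008  0.002] shift now-axes [ -9.5  10.1 113.4] goal-axes [ -8.6   8.8 113.5]
92 [ 0.5499486  -0.34333175  0.08853211] 0.10282112233018581
```

```bash
python3 -m pendant '[{"translation":[-5,5,0],"twist":[-0.006,-0.004,0],"grip":1},{"translation":[-4,4,5],"twist":[-0.006,-0.004,0],"grip":1},{"translation":[0,0,20],"twist":[0,0,0],"grip":1},{"translation":[0,0,25],"twist":[0,0,0],"grip":1},{"translation":[0,0,25],"twist":[0,0,0],"grip":1},{"translation":[0,0,15],"twist":[0,0,0],"grip":1},{"translation":[0,0,5],"twist":[0,0,0],"grip":1},{"translation":[0,0,0],"twist":[0,0,0],"grip":1},{"translation":[0,0,0],"twist":[0,0,0],"grip":1},{"translation":[0,0,0],"twist":[0,0,0],"grip":1}]'
python3 - <<'E'
from h import *
goal([.549,.0655,.122],DOWN)
E
```

```text
t: 10.25
tool_pos: [0.5527, 0.0526, 0.1345]
orientation: [1.987, 2.427, -0.003]
force: [0.3, 0.9, -0.6]
opening: 0.0932
t 10.25 pos [0.5527 0.0526 0.1345] F [ 0.29  0.92 -0.61] open 0.0932 q [ 0.01  0.06  1.72 -0.    1.36 -0.19]
 twist [ 0.001  0.005 -0.009] shift now-axes [13.4 -1.1 12.5] goal-axes [13.4 -0.9 12.5]
```

```bash
python3 -m pendant '[{"translation":[13,-1,0],"twist":[0,0.005,-0.009],"grip":1},{"translation":[0,0,0],"twist":[0,0,0],"grip":1},{"translation":[0,0,0],"twist":[0,0,0],"grip":1},{"translation":[0,0,6],"twist":[0,0,0],"grip":1},{"translation":[0,0,5],"twist":[0,0,0],"grip":1},{"translation":[0,0,0],"twist":[0,0,0],"grip":1},{"translation":[0,0,0],"twist":[0,0,0],"grip":1},{"translation":[0,0,0],"twist":[0,0,0],"grip":1},{"translation":[0,0,0],"twist":[0,0,0],"grip":1},{"translation":[0,0,0],"twist":[0,0,0],"grip":1}]'
python3 - <<'E'
from h import *
goal([.549,.0655,.122],DOWN)
E
```

```text
t: 11.25
tool_pos: [0.5505, 0.0667, 0.1252]
orientation: [1.974, 2.439, 0.007]
force: [-0.8, 0.2, -0.3]
opening: 0.0929
t 11.25 pos [0.5505 0.0667 0.1252] F [-0.75  0.18 -0.26] open 0.0929 q [ 0.03  0.07  1.73  0.    1.34 -0.18]
 twist [0.006 0.    0.002] shift now-axes [-0.9 -1.7  3.2] goal-axes [-0.9 -1.7  3.2]
```

```bash
python3 -m pendant '[{"translation":[-1,-1,3],"twist":[0.005,0,0],"grip":1},{"translation":[0,0,0],"twist":[0,0,0],"grip":-1},{"translation":[0,0,0],"twist":[0,0,0],"grip":-1},{"translation":[0,0,0],"twist":[0,0,0],"grip":-1},{"translation":[0,0,0],"twist":[0,0,0],"grip":-1},{"translation":[0,0,0],"twist":[0,0,0],"grip":-1},{"translation":[0,0,0],"twist":[0,0,0],"grip":-1},{"translation":[0,0,0],"twist":[0,0,0],"grip":-1},{"translation":[0,0,0],"twist":[0,0,0],"grip":-1},{"translation":[0,0,0],"twist":[0,0,0],"grip":-1}]' 40
python3 -m pendant '[{"translation":[0,0,0],"twist":[0,0,0],"grip":-1},{"translation":[0,0,0],"twist":[0,0,0],"grip":-1},{"translation":[0,0,0],"twist":[0,0,0],"grip":-1},{"translation":[0,0,0],"twist":[0,0,0],"grip":-1},{"translation":[0,0,0],"twist":[0,0,0],"grip":-1},{"translation":[0,0,0],"twist":[0,0,0],"grip":-1},{"translation":[0,0,0],"twist":[0,0,0],"grip":-1},{"translation":[0,0,0],"twist":[0,0,0],"grip":-1},{"translation":[0,0,0],"twist":[0,0,0],"grip":-1},{"translation":[0,0,0],"twist":[0,0,0],"grip":-1}]'
```

```text
t: 12.25
tool_pos: [0.55, 0.0654, 0.1223]
orientation: [1.976, 2.441, 0.001]
force: [0.2, 0.4, 0.9]
opening: 0.0255
t: 13.25
tool_pos: [0.5501, 0.0655, 0.1223]
orientation: [1.976, 2.441, 0.001]
force: [0.6, 0.2, -0.1]
opening: 0.0245
```

```bash
python3 -m pendant '[{"translation":[0,0,-10],"twist":[0,0,0],"grip":-1},{"translation":[0,0,-20],"twist":[0,0,0],"grip":-1},{"translation":[0,0,-30],"twist":[0,0,0],"grip":-1},{"translation":[0,0,-35],"twist":[0,0,0],"grip":-1},{"translation":[0,0,-35],"twist":[0,0,0],"grip":-1},{"translation":[0,0,-20],"twist":[0,0,0],"grip":-1},{"translation":[0,0,-5],"twist":[0,0,0],"grip":-1},{"translation":[0,0,0],"twist":[0,0,0],"grip":-1},{"translation":[0,0,0],"twist":[0,0,0],"grip":-1},{"translation":[0,0,0],"twist":[0,0,0],"grip":-1}]'
cat >> h.py <<'E'
th=np.radians(25); ya=-.062; N=np.array([-np.sin(th)*np.cos(ya),-np.sin(th)*np.sin(ya),np.cos(th)])
SPOT=np.array([.5025,.3395,.0893]); TIP=.0973
UP=np.array([np.cos(th)*np.cos(ya),np.cos(th)*np.sin(ya),np.sin(th)])
E
python3 - <<'E'
from h import *
im,*_=cam("scene"); save("g3.png",cv2.resize(im[60:260,120:370],None,fx=3,fy=3))
for y in (UP,[np.cos(.2),np.sin(.2),0]):
  goal(SPOT+N*(TIP+.04),frame(-N,y))
E
```

```text
t: 14.25
tool_pos: [0.5494, 0.0656, 0.2797]
orientation: [1.977, 2.441, 0.001]
force: [0.1, -0.7, -0.2]
opening: 0.024
t 14.3 pos [0.5492 0.0656 0.2793] F [ 0.11 -0.84 -1.06] open 0.0241 q [ 0.03 -0.01  1.53  0.    1.63 -0.18]
 twist [-0.434 -0.06   0.267] shift now-axes [293.2 -44.7  65.7] goal-axes [ 270.5 -137.9    8. ]
t 14.3 pos [0.5492 0.0656 0.2793] F [ 0.11 -0.84 -1.06] open 0.0241 q [ 0.03 -0.01  1.53  0.    1.63 -0.18]
 twist [-0.419 -0.121 -0.016] shift now-axes [293.2 -44.7  65.7] goal-axes [298.5 -55.5   8. ]
```

View pics/g3.png

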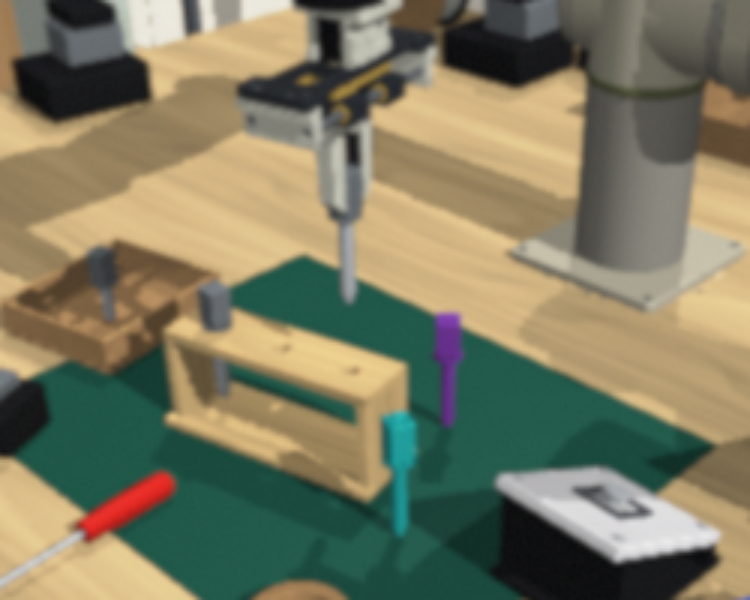

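The probe hangs straight in the gripper (crop 345,180–300), clear of the rack. I carry it over the stand.

```bash
python3 -m pendant '[{"translation":[25,-4,0],"twist":[0,0,0],"grip":-1},{"translation":[38,-6,0],"twist":[0,0,0],"grip":-1},{"translation":[40,-6,0],"twist":[0,0,0],"grip":-1},{"translation":[40,-6,0],"twist":[0,0,0],"grip":-1},{"translation":[40,-6,0],"twist":[0,0,0],"grip":-1},{"translation":[40,-6,0],"twist":[0,0,0],"grip":-1},{"translation":[38,-6,0],"twist":[0,0,0],"grip":-1},{"translation":[25,-4,0],"twist":[0,0,0],"grip":-1},{"translation":[0,0,0],"twist":[0,0,0],"grip":-1},{"translation":[0,0,0],"twist":[0,0,0],"grip":-1}]'
python3 -m pendant '[{"translation":[0,0,0],"twist":[-0.08,-0.02,0],"grip":-1},{"translation":[0,0,0],"twist":[-0.08,-0.025,0],"grip":-1},{"translation":[0,0,0],"twist":[-0.08,-0.025,0],"grip":-1},{"translation":[0,0,0],"twist":[-0.08,-0.025,0],"grip":-1},{"translation":[0,0,0],"twist":[-0.06,-0.02,0],"grip":-1},{"translation":[0,0,0],"twist":[-0.03,-0.01,0],"grip":-1},{"translation":[0,0,0],"twist":[0,0,0],"grip":-1},{"translation":[0,0,0],"twist":[0,0,0],"grip":-1},{"translation":[0,0,0],"twist":[0,0,0],"grip":-1},{"translation":[0,0,0],"twist":[0,0,0],"grip":-1}]'
python3 - <<'E'
from h import *
goal(SPOT+N*(TIP+.03),frame(-N,[np.cos(.2),np.sin(.2),0]))
E
```

```text
t: 15.3
tool_pos: [0.4376, 0.343, 0.2644]
orientation: [-1.974, -2.43, 0.03]
force: [-0.3, -0.5, -1.3]
opening: 0.0239
t: 16.3
tool_pos: [0.4422, 0.331, 0.2585]
orientation: [1.755, 2.14, 0.303]
force: [0.2, -0.6, -0.9]
opening: 0.0245
t 16.3 pos [0.4422 0.331  0.2585] F [ 0.19 -0.64 -0.89] open 0.0245 q [ 0.77 -0.27  1.86 -0.34  1.31  0.62]
 twist [-0.028  0.027 -0.021] shift now-axes [ 17.8 -12.2  51.1] goal-axes [ 16.7 -13.3  51.3]
```

```bash
python3 -m pendant '[{"translation":[8,-6,0],"twist":[-0.014,0.013,-0.01],"grip":-1},{"translation":[8,-6,0],"twist":[-0.014,0.013,-0.01],"grip":-1},{"translation":[0,0,15],"twist":[0,0,0],"grip":-1},{"translation":[0,0,15],"twist":[0,0,0],"grip":-1},{"translation":[0,0,10],"twist":[0,0,0],"grip":-1},{"translation":[0,0,5],"twist":[0,0,0],"grip":-1},{"translation":[0,0,0],"twist":[0,0,0],"grip":-1},{"translation":[0,0,0],"twist":[0,0,0],"grip":-1},{"translation":[0,0,0],"twist":[0,0,0],"grip":-1},{"translation":[0,0,0],"twist":[0,0,0],"grip":-1}]'
python3 - <<'E'
from h import *
goal(SPOT+N*(TIP+.01),frame(-N,[np.cos(.2),np.sin(.2),0]))
a,d,K,D,T=cam("scene"); P=cloud(d,K,D,T)
s=robot.read_state(); Rt=R.from_rotvec(s["orientation"]); tip=s["tool_pos"]+Rt.apply([0,0,TIP])
def px(p): 
    c=(np.linalg.inv(T)@np.r_[p,1])[:3]; return cv2.projectPoints(np.array([[c[0],-c[1],-c[2]]]),np.zeros(3),np.zeros(3),K,D)[0].ravel()
u0,v0=int(px(SPOT)[0])-60,int(px(SPOT)[1])-60
print("crop",u0,v0,"tip crop px",(px(tip)-[u0,v0])*6,"spot crop px",(px(SPOT)-[u0,v0])*6)
print("axis top crop px",(px(s["tool_pos"])-[u0,v0])*6)
save("g4.png",cv2.resize(a[v0:v0+95,u0:u0+120],None,fx=6,fy=6,interpolation=cv2.INTER_CUBIC))
E
```

```text
t: 17.3
tool_pos: [0.446, 0.3463, 0.2097]
orientation: [1.718, 2.164, 0.361]
force: [1.5, 0.1, -1.3]
opening: 0.0239
t 17.3 pos [0.446  0.3463 0.2097] F [ 1.47  0.15 -1.32] open 0.0239 q [ 0.78 -0.25  1.93 -0.35  1.17  0.64]
 twist [ 0.005 -0.005  0.001] shift now-axes [-3.4 -0.5 25.8] goal-axes [-3.3 -0.4 25.8]
crop 266 162 tip crop px [398.40676721 287.47351657] spot crop px [360.5974857 360.421799 ]
axis top crop px [482.32119249  70.31550636]
```

View pics/g4.png

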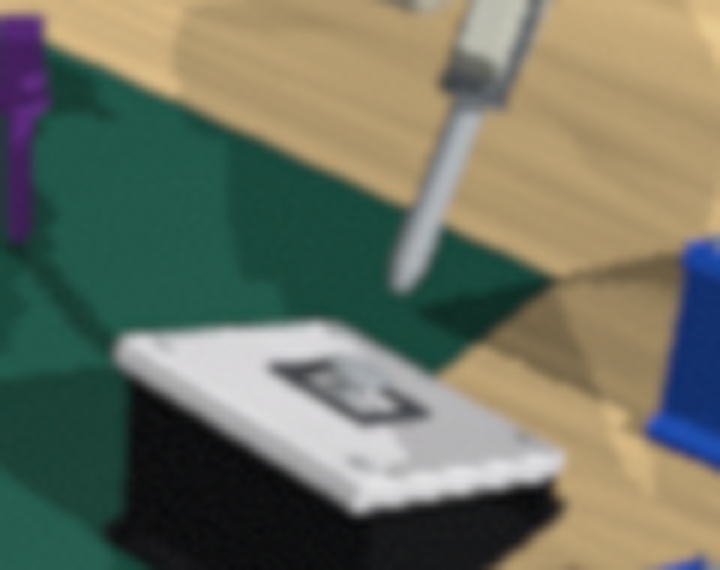

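Tip at crop (400,290) agrees with the prediction (398,287); the disc appears at about (355,371), predicted (360,360). I measure the disc from the scene camera too.

Run:
```python
from h import *
P=np.load("scene0.npz")["P"]; T=np.load("top0.npz")["P"]
for nm,Q in(("scene",P),("top",T)):
    q=Q.reshape(-1,3); q=q[(np.linalg.norm(q[:,:2]-[.508,.339],axis=1)<.11)&(q[:,2]>.03)&(q[:,2]<.15)]
    h=(q-[.5084,.3391,0])@N; 
    b=np.histogram(h,bins=np.arange(.03,.12,.002)); hp=b[1][b[0].argmax()]+.001; w=abs(h-hp)<.003; hp=np.median(h[w]); w=abs(h-hp)<.003
    e1,e2=UP,np.cross(N,UP); 
    uv=np.c_[q[w]@e1,q[w]@e2]; A=np.c_[uv,np.ones(len(uv))]; print(nm,"resid slope",np.linalg.lstsq(A,h[w],rcond=None)[0][:2])
    c,sz,an=cv2.minAreaRect((uv*1000).astype(np.float32)); print(" panel mid",(e1*c[0]/1000+e2*c[1]/1000+N*hp).round(4),np.round(sz,1),round(an,1))
    print(" spot by panel",(e1*c[0]/1000+e2*c[1]/1000+N*(hp+.014)).round(4))
    m=(h-hp>.010)&(h-hp<.018); print(" disc",m.sum(),q[m].mean(0).round(4),np.median(h[m]-hp))
```

```text
scene resid slope [-0.00300225 -0.00136271]
 panel mid [0.4247 0.345  0.2628] [162.3 131.1] 0.1
 spot by panel [0.4188 0.3454 0.2755]
 disc 39 [0.5072 0.341  0.089 ] 0.013609674274833311
top resid slope [-0.00112954 -0.00038847]
 panel mid [0.4217 0.3446 0.2629] [162.4 130. ] 0.8
 spot by panel [0.4158 0.3449 0.2756]
 disc 56 [0.5024 0.3398 0.0893] 0.013922120893564503
```

```bash
sed -i 's/^SPOT=np.array(\[[^]]*\])/SPOT=np.array([.504,.340,.0888])/' h.py
cat > go.py <<'E'
from h import *
goal(SPOT+N*TIP,frame(-N,[np.cos(.2),np.sin(.2),0]))
f=[]
for _ in range(1): f.append(robot.read_state()["force"]@N)
print("F.N",np.round(f,2))
E
python3 -m pendant '[{"translation":[-2,0,8],"twist":[0.005,-0.005,0],"grip":-1},{"translation":[0,0,8],"twist":[0,0,0],"grip":-1},{"translation":[0,0,4],"twist":[0,0,0],"grip":-1},{"translation":[0,0,0],"twist":[0,0,0],"grip":-1},{"translation":[0,0,0],"twist":[0,0,0],"grip":-1},{"translation":[0,0,0],"twist":[0,0,0],"grip":-1},{"translation":[0,0,0],"twist":[0,0,0],"grip":-1},{"translation":[0,0,0],"twist":[0,0,0],"grip":-1},{"translation":[0,0,0],"twist":[0,0,0],"grip":-1},{"translation":[0,0,0],"twist":[0,0,0],"grip":-1}]'; python3 go.py
```

```text
t: 18.35
tool_pos: [0.456, 0.3439, 0.1911]
orientation: [1.72, 2.162, 0.352]
force: [-0.2, 0.0, -0.5]
opening: 0.0241
t 18.35 pos [0.456  0.3439 0.1911] F [-0.23  0.   -0.51] open 0.0241 q [ 0.76 -0.22  1.94 -0.35  1.13  0.64]
 twist [ 0.    -0.     0.001] shift now-axes [-1.   0.1 15.7] goal-axes [-1.   0.1 15.7]
F.N [-0.37]
```

```bash
python3 -m pendant '[{"translation":[-1,0,4],"twist":[0,0,0],"grip":-1},{"translation":[0,0,4],"twist":[0,0,0],"grip":-1},{"translation":[0,0,3],"twist":[0,0,0],"grip":-1},{"translation":[0,0,0],"twist":[0,0,0],"grip":-1},{"translation":[0,0,0],"twist":[0,0,0],"grip":-1},{"translation":[0,0,0],"twist":[0,0,0],"grip":-1},{"translation":[0,0,0],"twist":[0,0,0],"grip":-1},{"translation":[0,0,0],"twist":[0,0,0],"grip":-1},{"translation":[0,0,0],"twist":[0,0,0],"grip":-1},{"translation":[0,0,0],"twist":[0,0,0],"grip":-1}]'; python3 go.py
python3 - <<'E'
from h import *
f=[]
for _ in range(6): cam("top"); f.append(robot.read_state()["force"]@N)
print(np.round(f,2))
E
```

```text
t: 19.35
tool_pos: [0.4613, 0.3425, 0.1804]
orientation: [1.72, 2.162, 0.352]
force: [0.7, 0.5, -1.1]
opening: 0.0245
t 19.35 pos [0.4613 0.3425 0.1804] F [ 0.69  0.53 -1.07] open 0.0245 q [ 0.75 -0.2   1.95 -0.35  1.11  0.64]
 twist [ 0.001 -0.001  0.001] shift now-axes [0.1 0.1 3.8] goal-axes [0.1 0.1 3.8]
F.N [-1.24]
[-0.98 -1.97 -0.46 -0.84 -0.7  -0.28]
```

```bash
cat >> go.py <<'E'
for _ in range(8): robot.read_camera("top"); f.append(robot.read_state()["force"]@N)
print("mean F.N",np.mean(f).round(2),"net push",(np.mean(f)+.85).round(2))
E
python3 -m pendant '[{"translation":[0,0,2],"twist":[0,0,0],"grip":-1},{"translation":[0,0,2],"twist":[0,0,0],"grip":-1},{"translation":[0,0,2],"twist":[0,0,0],"grip":-1},{"translation":[0,0,0],"twist":[0,0,0],"grip":-1},{"translation":[0,0,0],"twist":[0,0,0],"grip":-1},{"translation":[0,0,0],"twist":[0,0,0],"grip":-1},{"translation":[0,0,0],"twist":[0,0,0],"grip":-1},{"translation":[0,0,0],"twist":[0,0,0],"grip":-1},{"translation":[0,0,0],"twist":[0,0,0],"grip":-1},{"translation":[0,0,0],"twist":[0,0,0],"grip":-1}]'; python3 go.py
```

```text
t: 20.65
tool_pos: [0.4642, 0.3425, 0.1748]
orientation: [1.72, 2.162, 0.353]
force: [-0.9, 0.7, 0.1]
opening: 0.0243
t 20.65 pos [0.4642 0.3425 0.1748] F [-0.91  0.66  0.13] open 0.0243 q [ 0.75 -0.19  1.95 -0.35  1.1   0.64]
 twist [ 0.001 -0.001  0.001] shift now-axes [ 0.  -0.1 -2.5] goal-axes [ 0.  -0.1 -2.5]
F.N [0.52]
mean F.N 0.05 net push 0.9
```

```bash
python3 -m pendant '[{"translation":[0,0,1],"twist":[0,0,0],"grip":-1},{"translation":[0,0,1],"twist":[0,0,0],"grip":-1},{"translation":[0,0,1],"twist":[0,0,0],"grip":-1},{"translation":[0,0,1],"twist":[0,0,0],"grip":-1},{"translation":[0,0,0],"twist":[0,0,0],"grip":-1},{"translation":[0,0,0],"twist":[0,0,0],"grip":-1},{"translation":[0,0,0],"twist":[0,0,0],"grip":-1},{"translation":[0,0,0],"twist":[0,0,0],"grip":-1},{"translation":[0,0,0],"twist":[0,0,0],"grip":-1},{"translation":[0,0,0],"twist":[0,0,0],"grip":-1}]'; python3 go.py
```

```text
t: 22.05
tool_pos: [0.4659, 0.3424, 0.1712]
orientation: [1.72, 2.162, 0.353]
force: [-2.5, 0.1, 0.5]
opening: 0.0241
t 22.05 pos [0.4659 0.3424 0.1712] F [-2.49  0.12  0.54] open 0.0241 q [ 0.74 -0.18  1.95 -0.35  1.09  0.64]
 twist [ 0.001 -0.001  0.001] shift now-axes [-0.  -0.2 -6.5] goal-axes [-0.  -0.2 -6.5]
F.N [1.55]
mean F.N 1.81 net push 2.66
```

Run:
```python
from h import *
a,*_=cam("scene"); t,*_=cam("top")
A=cv2.resize(a[150:260,250:370],(436,400),interpolation=cv2.INTER_CUBIC); B=cv2.resize(t[160:240,135:205],(350,400),interpolation=cv2.INTER_CUBIC)
save("g5.png",np.hstack([A,B])); save("g6.png",a)
```

```text
(no output)
```

View pics/g5.png

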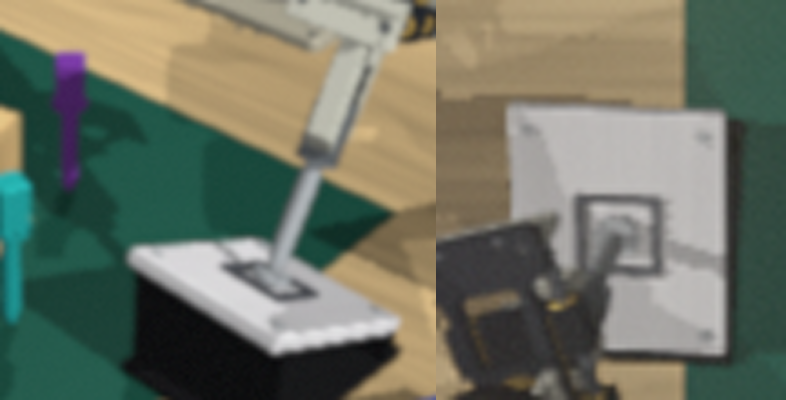

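View pics/g6.png

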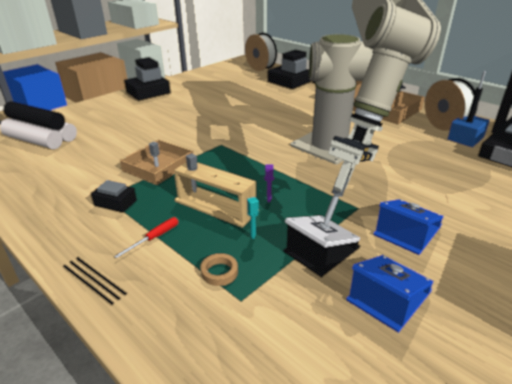

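The tip sits in the middle of the frame in both views (crop 275,280 and 622,232). The snapped probe stands in the tray (155,150), and the other whole probe and the bystanders are in place.

```bash
python3 -c "
from plant import robot
robot.close_job()"
```

```text
the job is handed in; nothing more can be done
```

The job is handed in at about 22 s of the 48 s allowed. The snapped probe (the middle one) is in the scrap tray and let go. The whole probe from the +y hole is still gripped, with its tip pressed on the test spot.

**Last checks**
- **Push:** about 2.7 N net. That figure is an average of readings that scatter by about 0.5 N, less the load measured before contact.
- **Spot depth:** about 5 mm from the force, against about 6.5 mm from the tool position. These disagree by about 1.5 mm, but both are near half way and well inside the limits.
- **Angle:** the tool is within 0.002 rad of the panel normal, which was taken as the stated 25 degree slope at the measured yaw.
- **Centring:** the tip looks central on the disc in both camera views. The two cameras differed by about 5 mm on where the disc's middle is, so I aimed between them; the limit is 9 mm.
- **Rest of the scene:** in the last picture the snapped probe stands upright in the tray and the other whole probe is in its hole. The tape roll, battery and screwdriver look unmoved, though I checked these by eye and did not measure them.

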